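# Load the key jig and hold its sprung rod at the length mark

## Task

Set up the blue key jig: thread the wide aluminium ring down the upright post first, then the smaller brass ring on top of it, both fully home. Then pull the jig's sprung rod out by its upright red grip until its red pointer is in line with the yellow length mark (do not shift the mark), and finish while still holding it there steadily, so that I can put in the locking pin; do not let go. Leave the mug, the bottle and the screwdriver where they are.

Things in the scene. Friction and masses are not known exactly. Their poses are not given: they have to be found in the camera images.
- jig: fixed jig: blue plate 280 x 100 x 12 mm, origin at the centre of its underside on the bench. Its x axis is the way the rod pulls out (away from the post), z up. On its centre line: steel post at x = -100 mm, brass tube 22 mm across (top 58 mm above the bench) at x -30 to 50, then the rod. A white scale strip lies on the plate at x 48 to 136, y -40 to -24 mm. Place and yaw vary
- post_foot (a point): centre of the post's foot, on top of the plate, 12 mm above the bench; axes as the jig's. The post is 20 mm across for its first 45 mm, then tapers to 8 mm across at 57 mm. Home: the wide ring's underside here, the brass ring's underside 18 mm higher
- post_tip (a point): centre of the post's top end, 69 mm above the bench
- wide_ring: loose pale grey satin aluminium ring, 52 mm outer diameter, 24 mm bore, 18 mm thick, lying flat on the bench; origin at the centre of its underside, z along the bore. 60 to 130 g
- small_ring: loose brass ring, 40 mm outer diameter, 24 mm bore, 18 mm thick, lying flat on the bench; origin at the centre of its underside, z along the bore. 40 to 85 g
- draw_rod: sprung telescoping steel rod, 12 mm across, slides only along the jig's x, its axis 47 mm above the bench; origin on that axis under the red grip; axes as the jig's. It rests fully in and comes out up to 75 mm; its spring pulls it back with about 4 N at rest and 1.3 N more per 10 mm (about 11 N at the furthest mark); nothing latches it
- pull_grip (a point): centre of the part of the upright round red grip that stands above the rod, 77 mm above the bench. The grip is 22 mm across with a slightly wider 25 mm black cap; it runs from 35 to 102 mm above the bench, so fingertips can go down to about 55 mm, just above the rod
- pointer (a point): tip of the thin red pointer carried by the rod, just above the white strip; it moves with the rod, always 55 mm behind the grip's axis along the jig's x
- mark (a point): length mark: middle (along jig x) of the top inner edge of the yellow clip, which is 10 mm along x, 12 wide, 6 high, beside the pointer's path on the white strip's outer edge; axes as the jig's. 30 to 55 mm along x from the resting pointer; stiff to slide (20 N), must stay put. The rod is right when the pointer has the same jig x as this point
- mug: white mug, 76 mm across, 85 mm high, origin at the centre of its underside; leave it
- oil_bottle: green glass jar with a steel cap, 54 mm across, 100 mm high, origin at the centre of its underside; leave it
- screwdriver: screwdriver 180 mm long with a blue handle, lying along its x axis; leave it

How it is judged:
On the way, in this order (a step that is already met when the one before it is completed fails the run):
1. the wide aluminium ring is fully home on the post (horizontal distance between wide_ring and post_foot below 0.0045 m and z of wide_ring in the frame of post_foot between -0.004 and 0.003 m and angle between wide_ring's own z axis and vertical below 0.12 rad), for 0.2 s.
2. the brass ring is home on top of the wide ring (all of step 1 and horizontal distance between small_ring and post_foot below 0.0045 m and z of small_ring in the frame of post_foot between 0.014 and 0.021 m and angle between small_ring's own z axis and vertical below 0.12 rad), for 0.2 s.
At the end, for the whole second after the job is handed in: both rings flat, home and released on the post, wide one below (3 mm in height, 4.5 mm off axis); the rod held still against its spring by the fingers alone, pointer within 5 mm of the middle of the yellow mark; ends still holding (all of step 2 and x of pointer in the frame of mark between -0.005 and 0.005 m and contact force between the fingers and draw_rod above 2 N and linear speed of draw_rod below 0.01 m/s and contact force between the fingers and wide_ring below 0.5 N and contact force between the fingers and small_ring below 0.5 N and contact force between draw_rod and wide_ring below 0.1 N and contact force between draw_rod and small_ring below 0.1 N and contact force between draw_rod and mug below 0.1 N and contact force between draw_rod and oil_bottle below 0.1 N and contact force between draw_rod and screwdriver below 0.1 N); the arm keeps its last pose, push and grip.
It fails at once if the mug is moved by more than 30 mm or tipped over (distance of mug from where it was at the start of the episode above 0.03 m or angle between mug's own z axis and vertical above 0.5 rad).
It fails at once if the bottle is moved by more than 30 mm or tipped over (distance of oil_bottle from where it was at the start of the episode above 0.03 m or angle between oil_bottle's own z axis and vertical above 0.5 rad).
It fails at once if the screwdriver is moved by more than 30 mm (distance of screwdriver from where it was at the start of the episode above 0.03 m).
It fails at once if the yellow mark is shifted by more than 4 mm (distance of mark from where it was at the start of the episode above 0.004 m).
It also fails if it takes over 72 s, if anything falls off the work surface, if the arm or the gripper's body presses on something with over 40 N, if the wrist force passes 120 N, or if a joint passes its speed limit or range.

## Robot

A 6-joint arm with a two-finger parallel gripper is mounted at the origin on the work surface. World frame = base frame: x ahead of the robot, y to its left, z up, the work surface at z = 0. Lengths are in m, angles in rad, forces in N, time in s.
With the tool pointing down it reaches from about 0.35 to 0.775 m from the base axis. Payload 7.3 kg.
Tool frame: the origin (TCP) lies at the centre of the arm's flange, where the gripper is bolted on; the fingertips stand 178 mm ahead of it and the grasp point (between the pads) lies 159 mm ahead of it; z points along the fingers, y is the line along which they close (so a half turn about z gives the same grasp; the last joint's range is limited). The gripper opens to 92 mm and grips with 3 to 60 N. Pads are 19 mm wide; open, the fingers measure 130 mm over their backs; the gripper's body (75 mm by 190 mm) begins 47 mm behind the grasp point.
Start: joints at [1.187, 0.342, 1.524, -0, 1.275, -0.146], TCP at [0.124, 0.51, 0.405] pointing down, gripper open.
Joint ranges: [-2.53, 2.53], [-0.77, 2.02], [0.04, 2.7], [-1, 4.14], [0.28, 2.66], [-3.11, 3.11]. Speed limits (rad/s): [2.57, 2.57, 3.14, 3.14, 3.14, 3.14].

## Interface

Orientations are given as [roll, pitch, yaw] about the fixed x, y, z axes, in that order (R = Rz(yaw) Ry(pitch) Rx(roll)).
In Python, from cell import robot gives the robot as it stands.
- The arm moves only by the tool move_tool, called after "Call:" by a JSON object that holds its "method" and its "body", one argument or row to a line. Schema: {"type":"object","properties":{"segments":{"type":"array","items":{"type":"number"},"minItems":6,"maxItems":48},"aperture":{"type":"number"},"clamp_n":{"type":"number"},"only":{"type":"string"},"quiet":{"type":"boolean"},"lines":{"type":"string"}},"required":["segments"],"additionalProperties":false}. segments is one flat list of numbers that holds 1 to 8 rows one after another, with no inner brackets; each row has 6 numbers: dx, dy, dz in normalised numbers (1 is 0.6 m), then a rotation vector rx, ry, rz in a scale on which 1.0 is 2 pi rad; each row shifts and turns the commanded pose from where the row before left it, along the tool's axes as they then stand; what a row does not reach is not made up. A row lasts 1/12 s, in which the tool goes at most 0.0417 m and 0.125 rad, less where a joint would pass 70% of its speed; a pose out of reach is approached as far as the arm can. aperture is the finger opening in m, set as the call begins (left out keeps the last). The fingers move at their own pace and stop on an object; clamp_n is the grip in N (left out, the last holds). Time passes only in rows, so rows that do not move let the fingers close. The tool returns the time, the measured TCP pose, the force, the opening and the grip force at its end. only (a regular expression) keeps the lines of the reply that match it, lines (a string "A,B") keeps lines A to B, and quiet returns only ok. Input that does not fit is refused with a message, and nothing moves.
- robot.observe(): the state, without advancing time (a new reading comes with each control period).
- robot.read_camera(name): name is "side" or "top" or "wrist"; returns a dict with "image" (384x512x3 uint8, red, green, blue), "fx", "fy", "cx", "cy" (pixels), "pose" (4x4, takes a point from camera to world coordinates). Camera axes: x right, y down, z forward; pixel columns grow to the right and rows downward; lengths in m; the calibration is good to about 2 mm. A picture is of the moment at which its call begins. There is no depth.
- robot.hand_in(): hands the job in; it is judged then, once.
The state is a dict: "time": time; "qpos": joint angles; "qvel": joint speeds; "joint_efforts": joint torques, N m; "tool_pos": TCP position; "tool_rot": TCP orientation; "contact_force": force on the tool from outside, world axes, zero at the start; "torque": the same for the moment, N m; "opening": finger opening in m; "grip_force": force on a finger pad.
Only numpy, scipy, OpenCV 4.12 (cv2) and the standard library are available. Lean on these libraries where they do the work, as an engineer would, in place of code of your own. Each camera call takes 0.05 s, during which the arm holds its last target. There are 200 camera calls.

## Working session

There is one attempt and no reset: what is moved stays moved. The work goes in short steps, Python scripts to look and compute and a tool call to move; the robot and the scene stay as the last step left them, time stands still between calls to the robot, and variables do not carry over. Pictures are saved under pics/ and viewed, at most 10 in all, crops included, and the job is handed in when it is done.

```bash
ls; mkdir -p pics
```

Run:
```python
from cell import robot
import cv2
for n in ("top","side"):
    c=robot.read_camera(n); cv2.imwrite(f"pics/{n}0.png",cv2.cvtColor(c["image"],cv2.COLOR_RGB2BGR))
    print(n,c["fx"],c["cx"],c["cy"],c["pose"].round(4).tolist())
o=robot.observe();print(o["tool_pos"],o["tool_rot"],o["contact_force"],o["time"])
```

```text
cell.py
pics
top 369.54115486186976 253.80876030843356 188.6291199211906 [[-0.0271, -0.9919, 0.1241, 0.4293], [-0.9996, 0.0262, -0.009, 0.0158], [0.0056, -0.1243, -0.9922, 1.1523], [0.0, 0.0, 0.0, 1.0]]
side 388.4287137020347 254.04243356133404 186.6350539921477 [[-0.9092, -0.2284, 0.3481, 0.2236], [-0.4162, 0.5123, -0.7512, 0.7011], [-0.0068, -0.8279, -0.5608, 0.622], [0.0, 0.0, 0.0, 1.0]]
[0.12360535 0.51011828 0.40414685] [-3.14029518e+00 -1.95163166e-04  2.90378539e+00] [0.21588358 0.51666215 0.15475272] 0.1
```

View pics/top0.png

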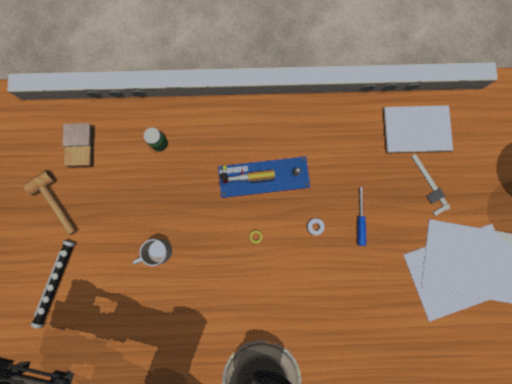

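View pics/side0.png

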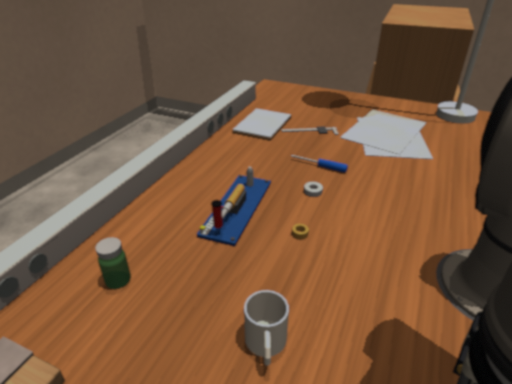

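Top view: the jig plate is centred near (264,177), with the post at (296,172) and the red grip at (224,178), so it pulls to the left (+y). The wide ring is at (316,227), the brass ring at (256,237), the mug at (152,252), the bottle at (155,138) and the screwdriver at (362,215). The side view agrees.

Create h.py:
```python
from cell import robot
import cv2, numpy as np
from scipy.spatial.transform import Rotation as Ro
def cam(n):
    c=robot.read_camera(n); c["hsv"]=cv2.cvtColor(c["image"],cv2.COLOR_RGB2HSV); return c
def ray(c,uv,z):
    uv=np.atleast_2d(uv).astype(float)
    d=np.c_[(uv[:,0]-c["cx"])/c["fx"],(uv[:,1]-c["cy"])/c["fy"],np.ones(len(uv))]@c["pose"][:3,:3].T
    o=c["pose"][:3,3]; return (o+d*((z-o[2])/d[:,2:]))
def proj(c,p):
    q=(np.atleast_2d(p)-c["pose"][:3,3])@c["pose"][:3,:3]
    return np.c_[q[:,0]/q[:,2]*c["fx"]+c["cx"],q[:,1]/q[:,2]*c["fy"]+c["cy"]]
def blobs(c,lo,hi,amin=20):
    m=cv2.inRange(c["hsv"],lo,hi); k,_=cv2.findContours(m,cv2.RETR_EXTERNAL,cv2.CHAIN_APPROX_NONE)
    return sorted([x for x in k if cv2.contourArea(x)>amin],key=cv2.contourArea)[::-1]
def tool(): # pose
    o=robot.observe(); return np.array(o["tool_pos"]),Ro.from_euler("xyz",o["tool_rot"])
def delta(p,yaw): # tool-axes shift to reach world p, pointing down, with given tool yaw; then turn
    t,R=tool(); T=Ro.from_euler("xyz",[np.pi,0,yaw])
    return R.inv().apply(np.array(p)-t).round(4),(R.inv()*T).as_rotvec().round(4)
def save(c,n,crop=None,s=1):
    im=c["image"]
    if crop: x,y,w,h=crop; im=im[y:y+h,x:x+w]
    cv2.imwrite("pics/"+n+".png",cv2.cvtColor(cv2.resize(im,None,fx=s,fy=s,interpolation=cv2.INTER_CUBIC),cv2.COLOR_RGB2BGR))
```

Run:
```python
from h import *
c=cam("top")
b=blobs(c,(105,120,60),(125,255,255))
r=cv2.minAreaRect(b[0]);P=ray(c,cv2.boxPoints(r),.012);print("jig",r,P[:,:2].round(3).tolist(),P.mean(0).round(4))
for n,uv,z in [("wide",(316,227),.012),("brass",(256,237),.012),("post",(296,172),.069),("grip",(224,178),.1),("mug",(152,252),.085),("bot",(152,135),.1),("sd",(362,215),.015),("sd_tip",(361,187),.01)]:
    print(n,ray(c,uv,z)[0,:2].round(4))
P=tool();print(P[0],P[1].as_matrix().round(3).tolist())
w=cam("wrist");print(w["fx"],w["pose"].round(3).tolist())
```

```text
jig ((263.4854431152344, 176.54013061523438), (30.375391006469727, 87.87849426269531), 83.41805267333984) [[0.645, 0.115], [0.67, -0.159], [0.574, -0.166], [0.549, 0.106]] [ 0.6094 -0.026   0.012 ]
wide [ 0.448  -0.1823]
brass [0.4226 0.0029]
post [ 0.6112 -0.1207]
grip [0.594  0.0913]
mug [0.3887 0.3007]
bot [0.7264 0.2991]
sd [ 0.4809 -0.3252]
sd_tip [ 0.5684 -0.3292]
[0.12361484 0.51014042 0.40423279] [[-0.972, 0.236, -0.0], [0.236, 0.972, -0.001], [0.0, -0.001, -1.0]]
285.94862220187974 [[0.235, 0.935, 0.266, 0.052], [0.972, -0.226, -0.064, 0.528], [-0.0, 0.273, -0.962, 0.384], [0.0, 0.0, 0.0, 1.0]]
```

The rows are not in the units I measure in: shifts go in shares of 0.6 m and turns go in shares of 2 pi rad. I convert before sending: -0.029 m is -0.0483, -0.0285 m is -0.0475.

Call:
{"method": "move_tool", "body": {
  "segments": [-0.0483,-0.0475,0,0,0,0,-0.0483,-0.0475,0,0,0,0,-0.0483,-0.0475,0,0,0,0,-0.0483,-0.0475,0,0,0,0,-0.0483,-0.0475,0,0,0,0,-0.0483,-0.0475,0,0,0,0,-0.0483,-0.0475,0,0,0,0,-0.0483,-0.0475,0,0,0,0]
}}

```text
time: 0.87
tool_pos: [0.2958, 0.2322, 0.4048]
tool_rot: [3.141, 0.0, 2.904]
contact_force: [0.6, 0.5, 0.2]
opening: 0.0919
grip_force: 0.0
```

Call:
{"method": "move_tool", "body": {
  "segments": [-0.0483,-0.0475,0,0,0,0,-0.0483,-0.0475,0,0,0,0,-0.0483,-0.0475,0,0,0,0,-0.0483,-0.0475,0,0,0,0,-0.0483,-0.0475,0,0,0,0,-0.0483,-0.0475,0,0,0,0,-0.0483,-0.0475,0,0,0,0,-0.0483,-0.0475,0,0,0,0]
}}

```text
time: 1.53
tool_pos: [0.4677, -0.0443, 0.4047]
tool_rot: [3.141, 0.0, 2.903]
contact_force: [1.4, 0.8, 0.2]
opening: 0.0918
grip_force: 0.0
```

Call:
{"method": "move_tool", "body": {
  "segments": [0,0,0,0,0,-0.0175,0,0,0,0,0,-0.0175,0,0,0,0,0,-0.0175,0,0,0,0,0,0,0,0,0,0,0,0]
}}

```text
time: 1.95
tool_pos: [0.4671, -0.0423, 0.4046]
tool_rot: [3.141, -0.0, -3.053]
contact_force: [-0.9, -1.3, -0.1]
opening: 0.0918
grip_force: 0.0
```

Run:
```python
from h import *
print(tool()[0],robot.observe()["tool_rot"])
c=cam("wrist");save(c,"w1",None,1.5);np.save("w1",c,allow_pickle=True)
```

```text
[ 0.46712148 -0.04225372  0.40458923] [ 3.14134544e+00 -2.40577862e-04 -3.05279601e+00]
```

View pics/w1.png

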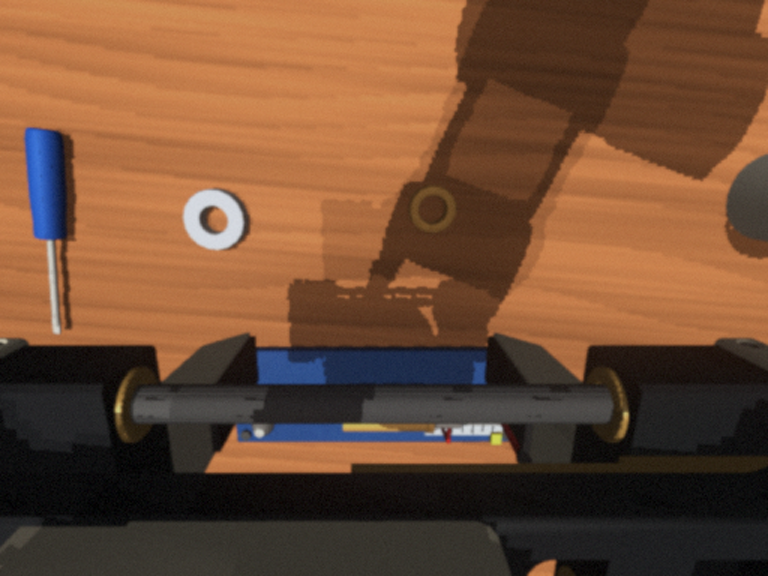

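Wrist view: the wide ring is at (215,219) and the brass at (433,209) in this 1.5x picture. The gripper hides the jig, so I'll move outward to see it.

To row units: -0.037 m is -0.0617.

Call:
{"method": "move_tool", "body": {
  "segments": [-0.0617,0,0,0,0,0,-0.0617,0,0,0,0,0,-0.0617,0,0,0,0,0,-0.0617,0,0,0,0,0,0,0,0,0,0,0,0,0,0,0,0,0]
}}

```text
time: 2.5
tool_pos: [0.6156, -0.0281, 0.403]
tool_rot: [3.141, -0.002, -3.05]
contact_force: [-1.1, -0.6, 0.3]
opening: 0.0922
grip_force: 0.0
```

Run:
```python
from h import *
c=cam("wrist");save(c,"w2",None,1.5);np.save("w2",c,allow_pickle=True)
```

```text
(no output)
```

View pics/w2.png

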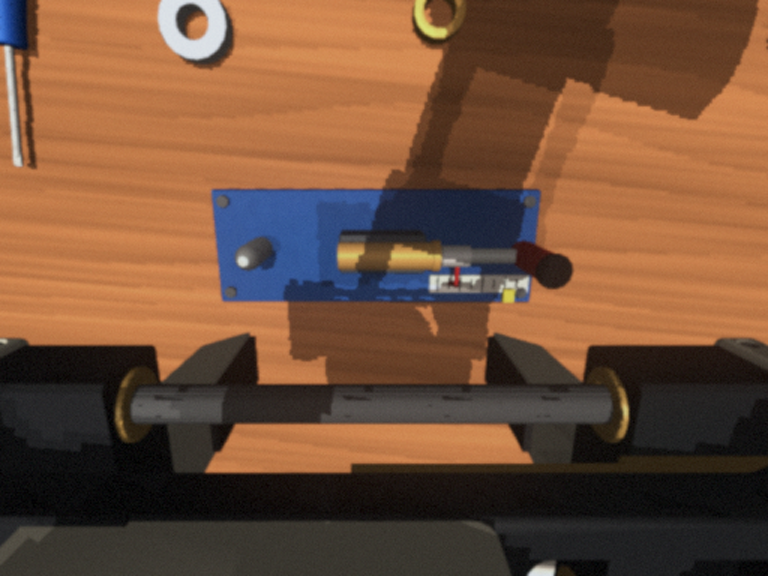

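Now the whole jig shows (1.5x pixels): post tip at (243,261), pointer at (457,275), yellow clip at (509,296) and grip cap at (552,270).

Run:
```python
from h import *
c1=np.load("w1.npy",allow_pickle=True).item();c2=np.load("w2.npy",allow_pickle=True).item()
b=blobs(c2,(105,100,30),(125,255,255),500)
m=cv2.minAreaRect(np.vstack([b[0]]));
h=cv2.convexHull(b[0]);e=cv2.approxPolyDP(h,6,True)[:,0];print("px",e.tolist())
P=ray(c2,e,.012);print(P[:,:2].round(4).tolist(),P.mean(0).round(4))
def ring(c,lo,hi,near,t):
    for k in blobs(c,lo,hi,100):
        (u,v),ax,_=cv2.fitEllipse(k)
        if np.hypot(u-near[0],v-near[1])<15: p=ray(c,(u,v),t);print(near,(round(u,1),round(v,1)),np.round(ax,1),p[0].round(4),"expected diam px/m",c["fx"]/(c["pose"][2,3]-t))
ring(c1,(0,0,140),(179,70,255),(143,146),.015)
ring(c1,(15,60,30),(35,255,255),(289,140),.015)
ring(c1,(19,60,30),(35,255,255),(289,140),.015)
x=np.array([-.1,1]);
for n,uv,z in [("post",(243,261),.069),("pointer",(457,267),.02),("clip top",(509,294),.018),("cap",(553,270),.102),("plateholes",(223,201),.012),("h2",(530,201),.012)]:
    print(n,ray(c2,np.array(uv)/1.5,z)[0,:2].round(4))
```

```text
px [[359, 128], [355, 161], [331, 200], [149, 199], [142, 127]]
[[0.5492, 0.109], [0.5912, 0.1121], [0.6468, 0.0899], [0.6678, -0.1559], [0.5731, -0.1646]] [ 0.6056 -0.0019  0.012 ]
(143, 146) (141.7, 145.9) [37.5 41.6] [ 0.4487 -0.1788  0.015 ] expected diam px/m 775.0420352248619
(289, 140) (287.9, 138.9) [30.  30.4] [0.4232 0.0068 0.015 ] expected diam px/m 775.0420352248619
post [ 0.6178 -0.1227]
pointer [0.6181 0.0481]
clip top [0.6386 0.098 ]
cap [0.5971 0.094 ]
plateholes [ 0.581  -0.1562]
h2 [0.5573 0.1033]
```

Run:
```python
from h import *
print(delta([.4487,-.1788,.181],-3.05))
```

```text
(array([ 0.1784, -0.1349,  0.223 ]), array([ 0.0005, -0.0021, -0.0004]))
```

To row units: 0.0297 m is 0.0495, -0.0225 m is -0.0375.

Call:
{"method": "move_tool", "body": {
  "segments": [0.0495,-0.0375,0.025,0,0,0,0.0495,-0.0375,0.025,0,0,0,0.0495,-0.0375,0.025,0,0,0,0.0495,-0.0375,0.025,0,0,0,0.0495,-0.0375,0.025,0,0,0,0.0495,-0.0375,0.025,0,0,0,0,0,0,0,0,0,0,0,0,0,0,0],
  "aperture": 0.08
}}

```text
time: 3.22
tool_pos: [0.4472, -0.1801, 0.315]
tool_rot: [3.141, -0.001, -3.054]
contact_force: [1.2, 0.5, -0.0]
opening: 0.0795
grip_force: 0.0
```

Run:
```python
from h import *
print(delta([.4487,-.1788,.181],-3.05))
```

```text
(array([-0.0017,  0.0011,  0.134 ]), array([ 0.0006, -0.0007, -0.0043]))
```

To row units: 0.03 m is 0.05, 0.013 m is 0.0217.

Call:
{"method": "move_tool", "body": {
  "segments": [-0.0028,0.0017,0.05,0,0,0,0,0,0.05,0,0,0,0,0,0.05,0,0,0,0,0,0.05,0,0,0,0,0,0.0217,0,0,0,0,0,0,0,0,0,0,0,0,0,0,0]
}}

```text
time: 3.8
tool_pos: [0.4516, -0.1776, 0.1823]
tool_rot: [-3.142, 0.0, -3.049]
contact_force: [-0.5, -1.2, 0.4]
opening: 0.0799
grip_force: 0.0
```

Call:
{"method": "move_tool", "body": {
  "segments": [0,0,0,0,0,0,0,0,0,0,0,0,0,0,0,0,0,0,0,0,0,0,0,0,0,0,0,0,0,0,0,0,0,0,0,0],
  "aperture": 0.03,
  "clamp_n": 25
}}

```text
time: 4.3
tool_pos: [0.4513, -0.1783, 0.1823]
tool_rot: [-3.141, 0.001, -3.05]
contact_force: [-1.3, 1.0, 6.4]
opening: 0.0517
grip_force: 25.0
```

Run:
```python
from h import *
print(delta([.6175,-.1228,.281],-3.05))
```

```text
(array([-0.1707,  0.04  , -0.0985]), array([-0.0005,  0.001 ,  0.0004]))
```

To row units: -0.04 m is -0.0667, -0.035 m is -0.0583.

Call:
{"method": "move_tool", "body": {
  "segments": [0,0,-0.0333,0,0,0,0,0,-0.0583,0,0,0,0,0,-0.0667,0,0,0,-0.06,0.0133,0,0,0,0,-0.06,0.0133,0,0,0,0,-0.06,0.0133,0,0,0,0,-0.06,0.0133,0,0,0,0,-0.0467,0.0133,0,0,0,0]
}}

```text
time: 4.97
tool_pos: [0.6207, -0.1217, 0.2767]
tool_rot: [-3.142, 0.001, -3.049]
contact_force: [-1.2, -0.7, -0.7]
opening: 0.0514
grip_force: 25.0
```

Call:
{"method": "move_tool", "body": {
  "segments": [0,0,0,0,0,0,0,0,0,0,0,0,0,0,0,0,0,0]
}}

```text
time: 5.22
tool_pos: [0.6181, -0.1226, 0.276]
tool_rot: [3.141, -0.002, -3.049]
contact_force: [-0.2, -0.0, -0.1]
opening: 0.0514
grip_force: 25.0
```

Run:
```python
from h import *
print(delta([.619,-.1228,.194],-3.05))
c=cam("wrist");save(c,"w3",None,1.5);np.save("w3",c,allow_pickle=True)
```

```text
(array([-0.0011, -0.0003,  0.082 ]), array([ 0.0006, -0.002 ,  0.0008]))
```

View pics/w3.png

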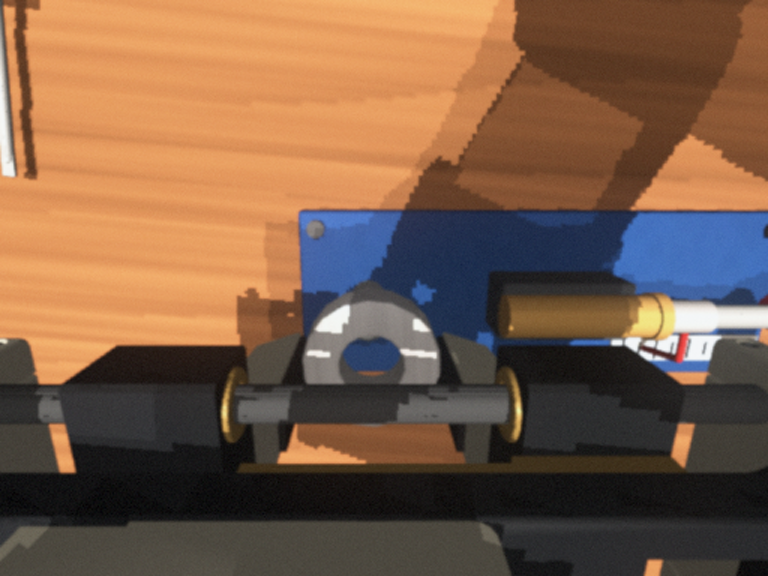

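The ring is held level at (372,345), but the post is hidden behind it. I'll check the expected projections.

Run:
```python
from h import *
c=np.load("w3.npy",allow_pickle=True).item()
for n,p in [("tip",(.6175,-.1228,.069)),("foot",(.6175,-.1228,.012)),("ring top at x.6155",(.6155,-.1225,.109)),("ring top near edge",(.5895,-.1225,.109)),("bore far",(.6275,-.1225,.109)),("hole",(.581,-.1562,.012))]:print(n,(proj(c,p)[0]*1.5).round(0))
print(ray(c,np.array([[316,229]])/1.5,.012)[0].round(4))
save(c,"w3c",(190,170,120,100),6)
```

```text
tip [369. 330.]
foot [369. 295.]
ring top at x.6155 [370. 365.]
ring top near edge [377. 299.]
bore far [367. 393.]
hole [316. 229.]
[ 0.5812 -0.1565  0.012 ]
```

View pics/w3c.png

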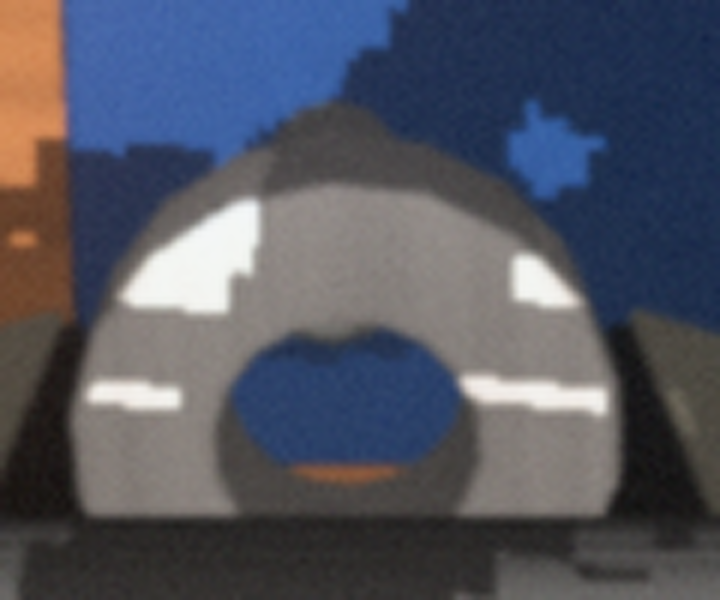

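To row units: 0.02 m is 0.0333, -0.001 m is -0.0017.

Call:
{"method": "move_tool", "body": {
  "segments": [-0.0017,-0.0017,0,0,0,0,0,0,0.0333,0,0,0,0,0,0.0333,0,0,0,0,0,0.025,0,0,0,0,0,0,0,0,0]
}}

```text
time: 5.68
tool_pos: [0.6188, -0.1241, 0.2193]
tool_rot: [3.14, -0.003, -3.051]
contact_force: [-0.0, -0.3, -0.7]
opening: 0.0513
grip_force: 25.0
```

Call:
{"method": "move_tool", "body": {
  "segments": [0,0,0.025,0,0,0,0,0,0.0133,0,0,0,0,0,0,0,0,0,0,0,0,0,0,0]
}}

```text
time: 6.02
tool_pos: [0.6196, -0.1238, 0.199]
tool_rot: [3.141, -0.001, -3.05]
contact_force: [-0.2, 0.4, -0.4]
opening: 0.0515
grip_force: 25.0
```

To row units: 0.003 m is 0.005, 0.001 m is 0.0017.

Call:
{"method": "move_tool", "body": {
  "segments": [0,0,0.005,0,0,0,0,0,0.0017,0,0,0,0,0,0,0,0,0,0,0,0,0,0,0]
}}

```text
time: 6.35
tool_pos: [0.6199, -0.1235, 0.1951]
tool_rot: [-3.142, 0.0, -3.049]
contact_force: [-0.4, -1.0, -0.9]
opening: 0.0519
grip_force: 25.0
```

Call:
{"method": "move_tool", "body": {
  "segments": [0,0,0,0,0,0,0,0,0,0,0,0,0,0,0,0,0,0,0,0,0,0,0,0],
  "aperture": 0.075
}}

```text
time: 6.68
tool_pos: [0.6199, -0.1235, 0.1949]
tool_rot: [-3.142, 0.0, -3.049]
contact_force: [0.2, 0.7, -0.5]
opening: 0.0726
grip_force: 0.0
```

Call:
{"method": "move_tool", "body": {
  "segments": [0,0,-0.05,0,0,0,0,0,-0.0667,0,0,0,0,0,-0.0667,0,0,0,0,0,-0.0333,0,0,0,0,0,0,0,0,0,0,0,0,0,0,0]
}}

```text
time: 7.18
tool_pos: [0.6199, -0.1235, 0.3262]
tool_rot: [-3.14, 0.003, -3.049]
contact_force: [-0.3, 0.3, -1.2]
opening: 0.0752
grip_force: 0.0
```

Run:
```python
from h import *
print(delta([.4232,.0068,.186],-3.05))
c=cam("wrist");save(c,"w4",(130,130,320,130),2.5);np.save("w4",c,allow_pickle=True)
```

```text
(array([0.1842, 0.148 , 0.1395]), array([-0.0011,  0.0029,  0.0007]))
```

View pics/w4.png

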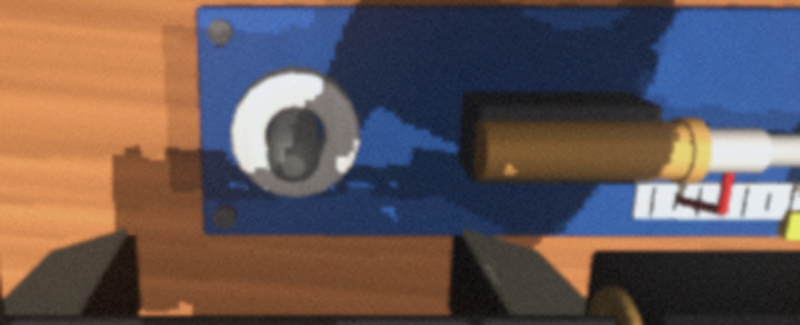

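The wide ring lies flat on the plate around the post, at (295,130) in this crop. Next is the brass ring.

To row units: 0.0307 m is 0.0512, 0.0247 m is 0.0412.

Call:
{"method": "move_tool", "body": {
  "segments": [0.0512,0.0412,0,0,0,0,0.0512,0.0412,0,0,0,0,0.0512,0.0412,0,0,0,0,0.0512,0.0412,0,0,0,0,0.0512,0.0412,0,0,0,0,0.0512,0.0412,0,0,0,0,0,0,0,0,0,0,0,0,0,0,0,0]
}}

```text
time: 7.9
tool_pos: [0.4211, 0.008, 0.3236]
tool_rot: [3.141, -0.003, -3.048]
contact_force: [0.3, 0.1, 0.6]
opening: 0.0749
grip_force: 0.0
```

Run:
```python
from h import *
print(delta([.4232,.0068,.184],-3.05))
c=np.load("w2.npy",allow_pickle=True).item()
for n in (289,292):print(ray(c,(n,8),.018)[0])
```

```text
(array([-0.0024, -0.0016,  0.1396]), array([ 0.0009, -0.0032,  0.0024]))
[0.42671898 0.00257914 0.018     ]
[0.42640995 0.00592773 0.018     ]
```

Call:
{"method": "move_tool", "body": {
  "segments": [0,0,0.0583,0,0,0,0,0,0.0583,0,0,0,0,0,0.0583,0,0,0,0,0,0.0417,0,0,0,0,0,0.0167,0,0,0,0,0,0,0,0,0,0,0,0,0,0,0]
}}

```text
time: 8.48
tool_pos: [0.4233, 0.0066, 0.1837]
tool_rot: [3.141, -0.002, -3.05]
contact_force: [0.3, 0.7, -0.1]
opening: 0.0748
grip_force: 0.0
```

Call:
{"method": "move_tool", "body": {
  "segments": [0,0,0,0,0,0,0,0,0,0,0,0,0,0,0,0,0,0,0,0,0,0,0,0,0,0,0,0,0,0,0,0,0,0,0,0,0,0,0,0,0,0],
  "aperture": 0.02,
  "clamp_n": 25
}}

```text
time: 9.07
tool_pos: [0.4229, 0.0071, 0.1851]
tool_rot: [-3.141, 0.001, -3.049]
contact_force: [-0.4, -0.3, 4.4]
opening: 0.0391
grip_force: 25.0
```

Call:
{"method": "move_tool", "body": {
  "segments": [0,0,-0.0333,0,0,0,0,0,-0.0583,0,0,0,0,0,-0.0667,0,0,0,0,0,-0.05,0,0,0,0,0,0,0,0,0,0,0,0,0,0,0]
}}

```text
time: 9.57
tool_pos: [0.4229, 0.0071, 0.311]
tool_rot: [-3.141, 0.004, -3.049]
contact_force: [0.5, -0.0, -0.9]
opening: 0.0393
grip_force: 25.0
```

Run:
```python
from h import *
print(delta([.6195,-.1235,.31],-3.05))
```

```text
(array([-0.1837, -0.1482,  0.0018]), array([-0.0009,  0.0039,  0.0007]))
```

To row units: -0.0306 m is -0.051, 0.02 m is 0.0333.

Call:
{"method": "move_tool", "body": {
  "segments": [-0.051,-0.0412,0,0,0,0,-0.051,-0.0412,0,0,0,0,-0.051,-0.0412,0,0,0,0,-0.051,-0.0412,0,0,0,0,-0.051,-0.0412,0,0,0,0,-0.051,-0.0412,0,0,0,0,0,0,0.0333,0,0,0,0,0,0,0,0,0]
}}

```text
time: 10.23
tool_pos: [0.6192, -0.1247, 0.2836]
tool_rot: [3.138, -0.008, -3.051]
contact_force: [-1.8, 0.5, -1.8]
opening: 0.039
grip_force: 25.0
```

Call:
{"method": "move_tool", "body": {
  "segments": [0,0,0,0,0,0,0,0,0,0,0,0]
}}

```text
time: 10.4
tool_pos: [0.6185, -0.123, 0.2885]
tool_rot: [3.14, -0.003, -3.049]
contact_force: [0.0, -0.4, 0.3]
opening: 0.0393
grip_force: 25.0
```

Run:
```python
from h import *
print(tool()[0],delta([.6195,-.1235,.216],-3.05))
c=cam("wrist");np.save("w5",c,allow_pickle=True);save(c,"w5",(190,150,130,100),6)
t=tool()[0]; z=t[2]-.184+.018-.001
for d in (0,-.003,.003):
    C=np.array([t[0]+d,t[1],z])
    print(d,"near outer",(proj(c,C-[.02,0,0])[0]-[190,150])*6,"ctr",(proj(c,C)[0]-[190,150])*6)
for n,p in [("tip",(.6175,-.1228,.069)),("foot",(.6175,-.1228,.012))]:print(n,(proj(c,p)[0]-[190,150])*6)
```

```text
[ 0.6185179  -0.12303802  0.28850311] (array([-0.0012, -0.0007,  0.0725]), array([ 0.0015, -0.0031,  0.001 ]))
0 near outer [355.52044858 390.98897091] ctr [335.24336502 591.75334677]
-0.003 near outer [358.68452613 359.66128757] ctr [338.19743744 562.50493419]
0.003 near outer [352.38927312 421.99088918] ctr [332.31898183 620.70780492]
tip [338.47595291 383.27928845]
foot [338.6253331  257.11573862]
```

View pics/w5.png

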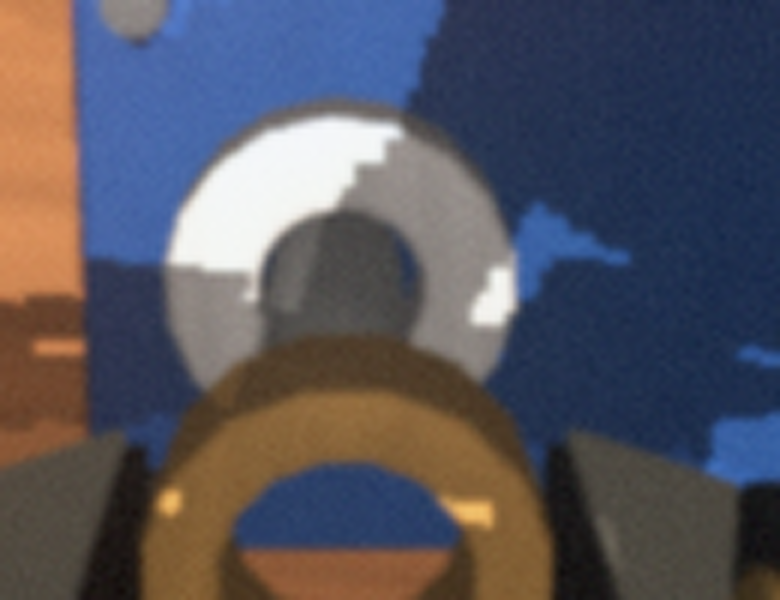

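The wide ring is home around the post, and the held brass ring is centred to about 1 mm, so I'll descend with a small correction.

To row units: 0.02 m is 0.0333, -0.001 m is -0.0017.

Call:
{"method": "move_tool", "body": {
  "segments": [0.0017,-0.0017,0,0,0,0,0,0,0.0333,0,0,0,0,0,0.0333,0,0,0,0,0,0.0167,0,0,0,0,0,0,0,0,0]
}}

```text
time: 10.87
tool_pos: [0.6174, -0.1241, 0.2379]
tool_rot: [3.14, -0.004, -3.049]
contact_force: [0.5, 0.7, -0.9]
opening: 0.039
grip_force: 25.0
```

Call:
{"method": "move_tool", "body": {
  "segments": [0,0,0.02,0,0,0,0,0,0.01,0,0,0,0,0,0,0,0,0,0,0,0,0,0,0]
}}

```text
time: 11.2
tool_pos: [0.6184, -0.1247, 0.2218]
tool_rot: [3.142, 0.0, -3.049]
contact_force: [-0.4, -0.1, -1.0]
opening: 0.0392
grip_force: 25.0
```

To row units: 0.004 m is 0.0067, 0.002 m is 0.0033.

Call:
{"method": "move_tool", "body": {
  "segments": [0,0,0.0067,0,0,0,0,0,0.0033,0,0,0,0,0,0,0,0,0,0,0,0,0,0,0]
}}

```text
time: 11.53
tool_pos: [0.6183, -0.1247, 0.2157]
tool_rot: [3.142, 0.0, -3.049]
contact_force: [-0.1, 0.4, -0.0]
opening: 0.0391
grip_force: 25.0
```

Call:
{"method": "move_tool", "body": {
  "segments": [0,0,0,0,0,0,0,0,0,0,0,0,0,0,0,0,0,0,0,0,0,0,0,0],
  "aperture": 0.07
}}

```text
time: 11.87
tool_pos: [0.6184, -0.1247, 0.2159]
tool_rot: [-3.142, 0.0, -3.049]
contact_force: [-0.6, -1.1, -0.4]
opening: 0.0611
grip_force: 0.0
```

Call:
{"method": "move_tool", "body": {
  "segments": [0,0,-0.05,0,0,0,0,0,-0.0667,0,0,0,0,0,-0.0667,0,0,0,0,0,0,0,0,0,0,0,0,0,0,0]
}}

```text
time: 12.28
tool_pos: [0.6188, -0.1248, 0.3289]
tool_rot: [-3.139, 0.006, -3.049]
contact_force: [-0.7, -0.6, 0.4]
opening: 0.0701
grip_force: 0.0
```

Run:
```python
from h import *
c=cam("wrist");save(c,"w6",(130,130,320,130),2.5);np.save("w6",c,allow_pickle=True)
print(tool()[0])
```

```text
[ 0.61823338 -0.12460388  0.32654885]
```

View pics/w6.png

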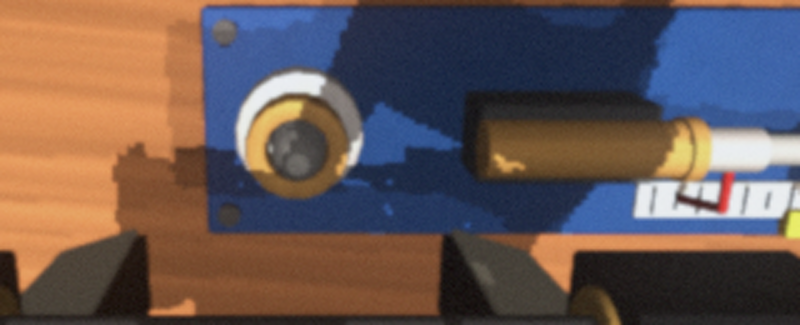

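Both rings are stacked home: brass at (297,147) over the wide ring. Next I'll measure the pointer and mark from halfway across.

To row units: 0.037 m is 0.0617, -0.01 m is -0.0167.

Call:
{"method": "move_tool", "body": {
  "segments": [0,0.0617,-0.0167,0,0,0,0,0.0617,-0.0167,0,0,0,0,0.0617,0,0,0,0,0,0,0,0,0,0,0,0,0,0,0,0,0,0,0,0,0,0]
}}

```text
time: 12.83
tool_pos: [0.608, -0.0143, 0.3442]
tool_rot: [3.141, -0.003, -3.049]
contact_force: [-0.7, -0.6, -0.1]
opening: 0.07
grip_force: 0.0
```

Create m.py:
```python
from h import *
X=np.array([-.0891,.996]);Y=np.array([-.996,-.0891]);F=np.array([.6175,-.1228])
def jig(p): d=p[:,:2]-F; return np.c_[d@X-.1,d@Y]*1000
def red(c): # red thin pointer and grip blobs
    m=cv2.inRange(c["hsv"],(0,150,50),(4,255,255))|cv2.inRange(c["hsv"],(174,150,50),(179,255,255))
    return [k for k in cv2.findContours(m,cv2.RETR_EXTERNAL,cv2.CHAIN_APPROX_NONE)[0] if cv2.contourArea(k)>4]
if __name__=="__main__":
    c=cam("wrist");np.save("w7",c,allow_pickle=True)
    for k in red(c): print("red",cv2.boundingRect(k),"jig z13 x range/y",np.r_[jig(ray(c,k[:,0],.020)).min(0),jig(ray(c,k[:,0],.020)).max(0)].round(1))
    for k in blobs(c,(25,140,80),(35,255,255),8): print("yel",cv2.boundingRect(k),np.r_[jig(ray(c,k[:,0],.018)).min(0),jig(ray(c,k[:,0],.018)).max(0)].round(1))
    print(tool()[0])
    save(c,"w7",(200,120,266,200),3)
```

```bash
python3 m.py
```

```text
red (298, 198, 5, 14) jig z13 x range/y [ 66.8 -33.8  70.8 -18.6]
red (346, 177, 31, 29) jig z13 x range/y [117.4 -26.5 151.6   5.5]
yel (341, 213, 6, 10) [116.7 -47.7 122.3 -36.8]
[ 0.608044   -0.01496157  0.34444537]
```

View pics/w7.png

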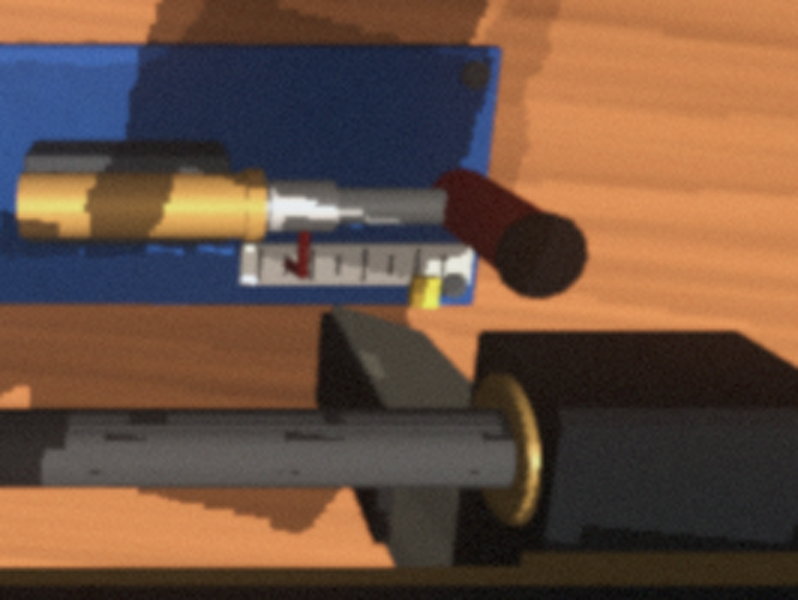

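Pointer tip is near crop (302,277) and the clip's top inner edge spans about (413–441, 276). I'll convert these with looser masks, in both views.

Run:
```python
from m import *
for f in ("w2","w7"):
    c=np.load(f+".npy",allow_pickle=True).item()
    for k in blobs(c,(22,110,40),(40,255,255),8):
        x,y,w,h=cv2.boundingRect(k)
        if w<25 and h<25: J=jig(ray(c,k[:,0],.018));print(f,"yel",(x,y,w,h),J.min(0).round(1),J.max(0).round(1))
    for k in red(c):
        x,y,w,h=cv2.boundingRect(k)
        if w<10:
            pts=k[:,0];low=pts[pts[:,1]>=y+h-3];J=jig(ray(c,low.mean(0),.016));print(f,"ptr",(x,y,w,h),low.mean(0),J.round(1))
c=np.load("w7.npy",allow_pickle=True).item()
print("man",jig(ray(c,(342.3,212.3),.018)),jig(ray(c,(300.8,212),.016)), "cap",jig(ray(c,(200+542/3,120+255/3),.102)))
for r in range(208,224,2): print(c["hsv"][r,334:350].tolist())
print(delta([.598,.0943,.29],-3.05))
```

```text
w2 yel (335, 193, 9, 9) [112.2 -47.7] [122.8 -36.6]
w2 yel (226, 169, 14, 3) [-32.1  -7.2] [-15.2  -4.5]
w2 ptr (302, 178, 4, 13) [303.5        188.83333333] [[ 70.2 -31.5]]
w7 yel (206, 186, 23, 5) [-36.  -10.3] [-11.5  -5.6]
w7 yel (340, 212, 7, 11) [115.8 -47.7] [122.4 -35.6]
w7 ptr (298, 198, 5, 14) [300. 210.] [[ 69.9 -34.1]]
man [[117.6274839  -35.93672516]] [[ 70.94207205 -36.45879672]] cap [[118.55677441   0.5247031 ]]
[[15, 36, 128], [11, 38, 128], [14, 37, 130], [13, 39, 117], [13, 37, 97], [15, 40, 90], [14, 32, 118], [14, 35, 140], [20, 21, 181], [28, 16, 225], [27, 11, 231], [25, 14, 229], [28, 16, 206], [25, 20, 167], [24, 20, 192], [28, 17, 226]]
[[15, 39, 130], [18, 35, 130], [15, 36, 126], [14, 48, 111], [17, 58, 88], [17, 48, 95], [17, 42, 122], [20, 38, 161], [26, 21, 207], [28, 19, 224], [27, 20, 226], [28, 18, 222], [26, 20, 204], [25, 20, 164], [26, 19, 190], [24, 17, 209]]
[[15, 36, 154], [18, 38, 155], [16, 44, 138], [19, 97, 105], [20, 148, 95], [19, 151, 105], [20, 137, 110], [20, 125, 120], [23, 113, 145], [24, 117, 164], [25, 118, 169], [25, 103, 184], [25
[... 702 characters left out ...]
148, 232], [29, 148, 229], [28, 136, 214], [33, 86, 157], [105, 53, 106], [112, 88, 113], [114, 56, 118]]
[[114, 99, 80], [127, 32, 71], [17, 134, 99], [20, 174, 141], [20, 172, 181], [21, 172, 193], [23, 166, 198], [27, 159, 213], [30, 146, 231], [31, 144, 235], [31, 140, 233], [32, 122, 216], [53, 34, 159], [109, 110, 155], [110, 132, 157], [110, 133, 159]]
[[12, 134, 114], [11, 147, 127], [14, 154, 156], [16, 160, 185], [17, 164, 196], [18, 162, 202], [21, 158, 208], [25, 152, 222], [25, 151, 224], [26, 151, 225], [26, 147, 225], [23, 144, 218], [17, 132, 203], [11, 120, 193], [10, 121, 190], [10, 124, 189]]
(array([-1.000e-04,  1.097e-01,  5.450e-02]), array([ 0.0001, -0.0021,  0.0001]))
```

Create tri.py:
```python
from m import *
def tri(obs):
    A=np.zeros((3,3));b=np.zeros(3)
    for c,uv in obs:
        d=ray(c,uv,0.)[0]-c["pose"][:3,3];d/=np.linalg.norm(d);M=np.eye(3)-np.outer(d,d);A+=M;b+=M@c["pose"][:3,3]
    p=np.linalg.solve(A,b);return jig(p[None])[0].round(1),(p[2]*1000).round(1),[(proj(c,p)[0]-uv).round(1).tolist() for c,uv in obs]
```

Run:
```python
from tri import *
L={f:np.load(f+".npy",allow_pickle=True).item() for f in ("w2","w4","w6","w7")}
R={}
for f,c in L.items():
    for k in red(c):
        x,y,w,h=cv2.boundingRect(k);pts=k[:,0]
        if h>=8: low=pts[pts[:,1]>=y+h-3].mean(0);top=pts[pts[:,1]<=y+2].mean(0);print(f,"red",(x,y,w,h),"low",low,"top",top)
        if w<16 and h>8 and h<20: R[f]=(c,low,top)
    for k in blobs(c,(17,110,60),(40,255,255),8):
        x,y,w,h=cv2.boundingRect(k)
        if w<30: print(f,"yel",(x,y,w,h))
print(tri([(v[0],v[1]) for v in R.values()]),tri([(v[0],v[2]) for v in R.values()]))
print("cap",tri([(L["w2"],np.array([553,270.5])/1.5),(L["w7"],np.array([200+542.5/3,120+254/3]))]))
print("gripbase",jig(ray(L["w7"],(200+440/3,183.3),.047)))
```

```text
w2 red (302, 178, 4, 13) low [303.5        188.83333333] top [304.16666667 179.        ]
w2 red (345, 162, 21, 19) low [354.5        178.66666667] top [350.28571429 163.        ]
w2 yel (275, 0, 29, 27)
w2 yel (404, 246, 16, 48)
w2 yel (76, 247, 14, 47)
w2 yel (226, 164, 17, 13)
w2 yel (335, 193, 9, 9)
w2 yel (302, 0, 8, 6)
w2 yel (302, 5, 8, 7)
w4 red (417, 200, 6, 15) low [418.33333333 213.        ] top [420.85714286 200.85714286]
w4 red (471, 178, 41, 35) low [508.1 210.7] top [477.45 179.05]
w4 yel (376, 246, 14, 49)
w4 yel (395, 179, 19, 23)
w4 yel (105, 246, 16, 49)
w4 yel (442, 215, 14, 12)
w4 yel (210, 310, 18, 4)
w6 red (417, 199, 6, 15) low [418.14285714 212.14285714] top [421.  200.2]
w6 red (469, 177, 43, 36) low [509.5   210.625] top [474.78947368 178.57894737]
w6 yel (392, 178, 22, 24)
w6 yel (229, 169, 24, 31)
w6 yel (366, 246, 15, 49)
w6 yel (115, 246, 13, 49)
w6 yel (442, 214, 14, 12)
w6 yel (326, 191, 19, 8)
w6 yel (238, 310, 14, 4)
w6 yel (254, 310, 7, 4)
w6 yel (264, 191, 5, 9)
w7 red (298, 198, 5, 14) low [300. 210.] top [301.         198.85714286]
w7 red (346, 177, 31, 29) low [362.5        203.83333333] top [354.         178.18181818]
w7 yel (206, 180, 25, 20)
w7 yel (366, 245, 15, 50)
w7 yel (114, 247, 14, 48)
w7 yel (336, 212, 11, 12)
w7 yel (260, 310, 17, 4)
(array([ 63.9, -23.3]), np.float64(46.6), [[-0.0, 0.0], [-0.1, -0.1], [0.1, 0.2], [0.0, -0.1]]) (array([ 64. , -10.9]), np.float64(47.2), [[0.1, 0.1], [0.1, 0.0], [-0.1, 0.2], [-0.1, -0.3]])
cap (array([117.3,   1.3]), np.float64(104.0), [[0.4, -0.2], [-0.5, 0.2]])
gripbase [[108.80045814   5.08896063]]
```

The rows are not in the units I measure in: shifts go in shares of 0.6 m and turns go in shares of 2 pi rad. I convert before sending: 0.037 m is 0.0617, 0.0365 m is 0.0608.

Call:
{"method": "move_tool", "body": {
  "segments": [0,0.0617,0,0,0,0,0,0.0617,0,0,0,0,0,0.0608,0,0,0,0,0,0,0,0,0,0,0,0,0,0,0,0,0,0,0,0,0,0]
}}

```text
time: 13.38
tool_pos: [0.5982, 0.0946, 0.3451]
tool_rot: [-3.141, -0.001, -3.05]
contact_force: [0.2, -1.4, 0.1]
opening: 0.07
grip_force: 0.0
```

Run:
```python
from tri import *
print(delta([.598,.0952,.236],-3.05))
L={f:np.load(f+".npy",allow_pickle=True).item() for f in ("w2","w4","w6","w7")}
for f,(x,y,w,h) in dict(w2=(335,193,9,9),w4=(442,215,14,12),w6=(442,214,14,12),w7=(336,212,11,12)).items():
    print(f,jig(ray(L[f],[(x,y),(x+w-1,y),(x+w-1,y+h-1)],.018)).round(1).tolist())
```

```text
(array([1.000e-04, 7.000e-04, 1.091e-01]), array([-0.0005, -0.0008, -0.0003]))
w2 [[111.9, -36.6], [122.5, -36.6], [123.6, -47.7]]
w4 [[107.9, -36.0], [121.8, -36.0], [124.4, -48.6]]
w6 [[108.0, -35.6], [122.0, -35.5], [124.6, -48.3]]
w7 [[110.4, -35.6], [121.8, -35.6], [123.1, -48.9]]
```

To row units: 0.03 m is 0.05, 0.019 m is 0.0317.

Call:
{"method": "move_tool", "body": {
  "segments": [0,0.0008,0.05,0,0,0,0,0,0.05,0,0,0,0,0,0.05,0,0,0,0,0,0.0317,0,0,0,0,0,0,0,0,0,0,0,0,0,0,0]
}}

```text
time: 13.88
tool_pos: [0.5982, 0.0946, 0.2362]
tool_rot: [-3.142, -0.002, -3.052]
contact_force: [0.3, 0.8, 0.6]
opening: 0.0699
grip_force: 0.0
```

Call:
{"method": "move_tool", "body": {
  "segments": [0,0,0,0,0,0,0,0,0,0,0,0,0,0,0,0,0,0,0,0,0,0,0,0,0,0,0,0,0,0,0,0,0,0,0,0,0,0,0,0,0,0,0,0,0,0,0,0],
  "aperture": 0.01,
  "clamp_n": 45
}}

```text
time: 14.55
tool_pos: [0.5979, 0.0962, 0.2368]
tool_rot: [-3.141, 0.0, -3.049]
contact_force: [-0.9, -4.1, 1.8]
opening: 0.0209
grip_force: 40.5
```

Run:
```python
from m import *
t=tool()[0];print(t,jig(t[None]),robot.observe()["contact_force"])
```

```text
[0.59789919 0.09618572 0.23684425] [[1.19856210e+02 1.07835016e-02]] [-0.8514204  -4.06884898  1.81251805]
```

To row units: 0.01 m is 0.0167, 0.007 m is 0.0117.

Call:
{"method": "move_tool", "body": {
  "segments": [0,0.0117,0,0,0,0,0,0.0167,0,0,0,0,0,0.0167,0,0,0,0,0,0.0167,0,0,0,0,0,0.0167,0,0,0,0,0,0.0083,0,0,0,0,0,0,0,0,0,0,0,0,0,0,0,0]
}}

```text
time: 15.22
tool_pos: [0.5934, 0.1469, 0.2369]
tool_rot: [-3.138, 0.0, -3.049]
contact_force: [-0.3, -11.3, 1.7]
opening: 0.0216
grip_force: 45.0
```

Run:
```python
from m import *
t=tool()[0];print(t,jig(t[None]),robot.observe()["contact_force"])
c=cam("wrist");np.save("w8",c,allow_pickle=True)
for k in red(c):print("red",cv2.boundingRect(k))
for k in blobs(c,(17,110,60),(40,255,255),8):print("yel",cv2.boundingRect(k))
s=cam("side");np.save("s8",s,allow_pickle=True)
for k in red(s):
    if 150<k[:,0,0].mean()<280: print("side red",cv2.boundingRect(k))
for k in blobs(s,(22,130,60),(40,255,255),3):
    if 150<k[:,0,0].mean()<280: print("side yel",cv2.boundingRect(k))
P=lambda x,y,z:np.r_[F+X*(x+100)/1000+Y*y/1000,z/1000]
for n,p in [("ptr172",P(117.4,-30,20)),("ptr47",P(117.4,-23,47)),("mark",P(117.4,-36,18))]: print(n,proj(c,p),proj(s,p))
```

```text
[0.59336099 0.14686903 0.23686694] [[1.70741139e+02 1.49393098e-02]] [ -0.3412527  -11.31799418   1.67077004]
red (228, 210, 40, 46)
yel (103, 304, 294, 11)
yel (0, 212, 52, 37)
yel (31, 0, 136, 16)
yel (201, 246, 10, 49)
yel (285, 246, 9, 49)
side red (204, 221, 9, 21)
ptr172 [[176.86885153 252.42937641]] [[207.4228968 226.7425255]]
ptr47 [[166.44747942 262.28226373]] [[209.27427672 218.54816383]]
mark [[177.98264043 258.22598803]] [[205.21950362 226.85705142]]
```

To row units: 0.0017 m is 0.0028.

Call:
{"method": "move_tool", "body": {
  "segments": [0,0.0028,0,0,0,0,0,0,0,0,0,0,0,0,0,0,0,0,0,0,0,0,0,0,0,0,0,0,0,0,0,0,0,0,0,0]
}}

```text
time: 15.82
tool_pos: [0.5933, 0.1481, 0.2368]
tool_rot: [-3.138, -0.0, -3.05]
contact_force: [-0.4, -10.3, 2.3]
opening: 0.0209
grip_force: 45.0
```

Run:
```python
from m import *
t=tool()[0];print(t,jig(t[None]),robot.observe()["contact_force"],robot.observe()["qvel"].round(3))
c=cam("wrist");P=lambda x,y,z:np.r_[F+X*(x+100)/1000+Y*y/1000,z/1000]
k=max(red(c),key=cv2.contourArea);x,y,w,h=cv2.boundingRect(k);print((x,y,w,h))
m=np.zeros((384,512),np.uint8);cv2.drawContours(m,[k],-1,1,-1)
for r in range(y+3,y+h,6):
    u=np.flatnonzero(m[r]);mid=(u[0]+u[-1])/2
    d=ray(c,(mid,r),.05)[0]-c["pose"][:3,3];g=jig(np.array([c["pose"][:3,3],c["pose"][:3,3]+d])); s=(11-g[0,1])/(g[1,1]-g[0,1])  # grip near surface y=+11
    print(r,u[0],u[-1],"x",(g[0,0]+s*(g[1,0]-g[0,0])).round(1),"z",(c["pose"][2,3]+s*d[2]).round(3))
s=cam("side")
for k in red(s):
    if 150<k[:,0,0].mean()<280: print("side red",cv2.boundingRect(k))
for z in (35,58,102):print(proj(s,P(172.4,0,z)))
hs=s["hsv"]
for r in range(214,236,2):print(r,[tuple(v) for v in s["image"][r,198:224:2].tolist()])
```

```text
[0.593271   0.14807143 0.23684806] [[ 1.71946748e+02 -2.56018049e-03]] [ -0.36156011 -10.29296456   2.29571163] [-0.     0.    -0.001  0.001  0.     0.001]
(228, 210, 40, 46)
213 238 256 x 171.7 z 0.045
219 234 261 x 172.1 z 0.055
225 234 262 x 172.4 z 0.065
231 232 264 x 172.4 z 0.073
237 230 264 x 171.9 z 0.081
243 229 265 x 171.9 z 0.088
249 229 266 x 172.1 z 0.094
255 228 266 x 171.9 z 0.1
side red (204, 222, 9, 20)
[[208.61195369 239.36889187]]
[[207.86043482 231.56038868]]
[[206.3580818  215.95049667]]
214 [(21, 21, 22), (17, 16, 18), (15, 15, 16), (23, 20, 16), (46, 36, 21), (50, 39, 22), (30, 24, 16), (12, 11, 12), (13, 13, 14), (59, 60, 58), (121, 122, 120), (109, 109, 107), (86, 83, 80)]
216 [(32, 32, 34), (30, 30, 32), (27, 27, 28), (33, 28, 23), (51, 41, 27), (55, 45, 31), (53, 42, 23), (25, 21, 15), (18, 17, 17), (64, 62, 59), (96, 92, 89), (91, 86, 82), (77, 74, 71)]
218 [(47, 46, 46), (36, 36, 37), (31, 31, 32), (23, 22, 21),
[... 928 characters left out ...]
, 74, 64), (66, 61, 53), (64, 47, 40), (61, 16, 13), (46, 22, 20), (52, 50, 46), (42, 46, 54), (22, 35, 57), (18, 34, 56), (18, 34, 59)]
230 [(62, 58, 51), (77, 72, 62), (83, 77, 67), (80, 75, 65), (66, 62, 54), (64, 49, 43), (62, 19, 15), (56, 34, 32), (48, 47, 51), (24, 34, 53), (16, 32, 54), (16, 35, 59), (27, 51, 87)]
232 [(56, 53, 47), (71, 67, 58), (83, 77, 67), (80, 74, 65), (69, 64, 55), (63, 53, 46), (62, 23, 19), (54, 27, 29), (32, 36, 50), (17, 32, 54), (17, 33, 56), (24, 48, 82), (34, 65, 109)]
234 [(77, 72, 62), (80, 74, 65), (83, 78, 68), (84, 78, 69), (72, 66, 58), (63, 54, 46), (63, 27, 23), (47, 17, 25), (21, 30, 49), (16, 32, 54), (20, 39, 65), (31, 60, 101), (35, 69, 113)]
```

```bash
python3 -c "
from cell import robot
print(robot.hand_in())"
```

```text
the job is handed in; nothing more can be done
None
```

The job is handed in: both rings are home on the post, wide one below, and the gripper is holding the rod steady with its pointer about 0.4 mm from the yellow mark by my camera measurements (the gripper hid the pointer at the end, so this is worked out from the grip's position); no verdict was returned.

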